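Zero and set the iris of a microscope lamp

TASK

Zero the iris of the microscope lamp: turn its slim iris ring clockwise (seen from above) until you feel it come up against its closed stop and rest lightly but surely on it for half a second, without forcing the stop, then turn it back anticlockwise by one eighth of a turn and let go. Do not touch the fixed rings above and below the iris ring, and leave the box, the bottle and the jar where they are.

Things in the scene. Friction and masses are not known exactly. Their poses are not given: they have to be found in the camera images.
- lamp: Microscope lamp foot, fixed, yaw varies: cream housing 170 x 130 mm, 40 mm high, with a round tower of rings. Origin on the bench under the tower's upright axis. The housing spans x -65 to +105 mm, y +-65 mm (a knob sticks out 14 mm more on +y). Up the tower: collar to 44 mm, lower ring 44 to 64, iris ring 68 to 80, upper ring 84 to 96 mm over the bench; nothing is higher.
- lower_ring: Lower fixed ring, black, 68 mm across, 20 mm high; origin at the centre of its underside, 44 mm over the bench; its flat top is 64 mm over the bench, 4 mm below the iris ring. Not to be touched.
- upper_ring: Upper fixed ring, black, 42 mm across, 12 mm high, a glass lens in its top; origin at the centre of its underside, 84 mm over the bench, 4 mm above the iris ring. Not to be touched. Its radius is 5 mm less than the iris ring's, so upright fingers can pass down beside it.
- iris_centre (a point): Centre of the iris ring, on the tower's axis at the ring's mid-height, 74 mm over the bench. The ring is bare metal with a black ribbed rim, 52 mm across, 12 mm high (68 to 80 mm over the bench), and turns about the upright axis. Its axes turn with it: x points to the lug, z up.
- iris_lug (a point): Outer part of the iris ring's only lug, a bright steel tongue 6 mm wide, 8 mm high, reaching 37 mm from the axis (11 mm out of the rim). This point is 34 mm from the axis, 74 mm over the bench. Keep fingers off it: grip the rim with one finger a quarter turn to each side of it.
- iris_ring (a joint): Iris ring angle, rad, grows clockwise from above (closing); at 0 the lug points along the lamp's +x. Starts at 0.15 to 0.40, stays where left. Friction 0.1 N m. The stop is hidden, differs from lamp to lamp, and is met by feel at 0.92 to 1.5; it is cushioned, 8 N m/rad, not rigid. It counts as met from 0.07 N m beyond friction, held 0.2 s, and is damaged above 0.36 N m beyond it.
- slide_box: Box of microscope slides, white with a blue lid, 87 x 57 x 39 mm, loose, a bystander; origin at the centre of its underside.
- stain_bottle: Amber glass bottle with a black cap, 38 mm across, 85 mm high, loose, a bystander; origin at the centre of its underside.
- sample_jar: Jar with a white cap, 54 mm across, 60 mm high, loose, a bystander; origin at the centre of its underside.
Things that resemble listed ones, but are neither listed nor needed, are in the scene too. There is more than one size of the lamp; the job needs the middle-sized.

How it is judged:
On the way, in this order (a step that is already met when the one before it is completed fails the run):
1. the iris ring is held against its closed stop (3 N or more at the stop, that is 0.07 N m) for 0.2 s (contact force between iris_ring_c2 and iris_pad_c0 above 3 N), for 0.2 s.
2. the iris ring is turned back one eighth of a turn (45 degrees, give or take 8) from the stop (distance between iris_ring_c2 and iris_pad_c0 between 0.01895 and 0.02493 m), for 0.2 s.
At the end, for the whole second after the job is handed in: After having been against its closed stop, the iris ring stands still, one eighth of a turn (45 degrees, give or take 8) anticlockwise from the stop (all of step 2 and velocity of joint iris_ring between -0.05 and 0.05 rad/s); the robot touches nothing.
It fails at once if the stop is forced (more than 15 N at the stop, that is 0.36 N m beyond the friction) (contact force between iris_ring_c2 and iris_pad_c0 above 15 N).
It fails at once if the robot touches the upper or lower fixed ring (more than 1 N) (contact force between any of the fingers, the arm and upper_ring above 1 N or contact force between any of the fingers, the arm and lower_ring above 1 N).
It fails at once if the box, the bottle or the jar is moved by more than 15 mm (distance of any of slide_box, stain_bottle, sample_jar from where it was at the start of the episode above 0.015 m).
It also fails if it takes over 72 s, if anything falls off the work surface, if the arm or the gripper's body presses on something with over 40 N, if the wrist force passes 120 N, or if a joint passes its speed limit or range.

ROBOT

A 6-joint arm with a two-finger parallel gripper is mounted at the origin on the work surface. World frame = base frame: x ahead of the robot, y to its left, z up, the work surface at z = 0. Lengths are in m, angles in rad, forces in N, time in s.
With the tool pointing down it reaches from about 0.35 to 0.975 m from the base axis. Payload 4.9 kg.
Tool frame: the origin (TCP) lies on the centre line of the jaws, within the pads' length; the fingertips stand 14 mm ahead of it and the grasp point (between the pads) lies 5 mm behind it; y points along the fingers, z is the direction in which the jaws open and shut, and the axes are right-handed (so a half turn about y gives the same grasp; the last joint's range is limited). The gripper opens to 85 mm and grips with 20 to 120 N. Pads are 22 mm wide; open, the fingers measure 114 mm over their backs; the gripper's body (76 mm by 85 mm) begins 54 mm behind the grasp point. The pads swing forward as they close: fully open they stand 13 mm farther back than shut.
Start: joints at [-1.284, 0.053, 1.613, -0, 1.476, -0.119], TCP at [0.247, -0.574, 0.245] pointing down, gripper open.
Joint ranges: [-3.01, 3.01], [-1.01, 2.22], [0.06, 2.58], [-1.02, 4.17], [0.09, 2.62], [-3.14, 3.14]. Speed limits (rad/s): [2.57, 2.57, 3.14, 3.14, 3.14, 3.14].

INTERFACE

Orientations are given as a rotation vector (axis times angle).
In Python, from station import ctrl gives the robot as it stands.
- The arm moves only by the tool servo_tool, never from a script. Its arguments are lists of equal length, an entry for each row: "delta_pos": the shift along the tool's x, y, z in m, a list of three; "dr": the turn, a rotation vector about the tool's x, y, z in degrees, a list of three; "grip": the opening, from 0 (shut) to 1 (fully open). In form: {"delta_pos": [[x, y, z], ...], "dr": [[rx, ry, rz], ...], "grip": [grip, ...]}. A call has 1 to 5 rows; each row shifts and turns the pose as measured when the row begins, along the tool's axes as they then stand; what a row does not reach is not made up. A row lasts 1/8 s, in which the tool goes at most 62.5 mm and 10.7 degrees, less where a joint would pass 70% of its speed; a pose out of reach is approached as far as the arm can. A call is refused whole if a number of a shift passes 0.0625 or a number of a turn 10.7, either way. A call with a gripper value outside its range is refused whole. The fingers move at their own pace and stop on an object; "grip_force" is the grip in N (left out, the last holds). Time passes only in rows, so rows that do not move let the fingers close. It gives the time, the measured TCP pose, the force and the opening at its end, in the units of the state.
- ctrl.get_obs(): the state, without advancing time (a new reading comes with each control period).
- ctrl.get_image(name): name is "side" or "top" or "wrist"; returns the picture (384x512x3 uint8, red, green, blue); there is no depth.
- ctrl.camera_params(name): a dict with "fovy" (degrees; the focal length in pixels is half the picture's height over the tangent of half this angle, whatever the lens; pixels are square), "cx", "cy" (the principal point, pixels), "eye" and "rotation" of the camera in the world. Camera axes: x right, y down, z forward; pixel columns grow to the right and rows downward; lengths in m; the calibration is good to about 2 mm. The wrist camera is an equidistant fisheye: a pixel r from the principal point sees the ray r / f radians off the axis. A picture is of the moment at which its call begins: read the wrist's pose just before it. camera_params takes no time and is no camera call; for the wrist camera it gives the pose at the moment of the call.
- ctrl.finish_job(): hands the job in, once; it reports no verdict.
Trained networks look in the newest picture that a camera, given by its name, has taken for a name from the list of things; names that differ only in an ending like _2 or _b are one class to them, and where a whole thing is asked for, a point or a joint stands for the part that bears it (a point fixed in the world has none). Each returns a list of dicts, best first, with "score" (0 to 1); they miss things now and then, are a little off and sometimes report something else, mostly with a low value. They report only what shows in the picture. A call takes as long as a camera call. They do not tell look-alikes from the thing itself.
- ctrl.masks_of(camera, label): "pixels" (384x512 bool, what is visible of it) and "extent" ([left, top, right, bottom] in pixels, round what is visible of it).
The state is a dict: "t": time; "q": joint angles; "dq": joint speeds; "effort": joint torques, N m; "tool_pos": TCP position; "tool_rot": TCP orientation; "contact_force": force on the tool from outside, world axes, zero at the start; "wrist_torque": the same for the moment, N m; "opening": finger opening in m.
Only numpy, scipy, OpenCV 4.12 (cv2) and the standard library are available. Lean on these libraries where they do the work, as an engineer would, in place of code of your own. Each camera call takes 0.05 s, during which the arm holds its last target.

## Working session

There is one attempt and no reset: what is moved stays moved. The work goes in short steps, Python scripts to look and compute and a tool call to move; the robot and the scene stay as the last step left them, time stands still between calls to the robot, and variables do not carry over. Pictures are saved under pics/ and viewed, and the job is handed in when it is done.

Besides the shell and the picture viewer there is one more tool, called in YAML: its name, and indented under it one key for each argument. servo_tool: Moves the arm, as the interface text tells. Its arguments: {"type":"object","properties":{"delta_pos":{"type":"array","items":{"type":"array","items":{"type":"number"}}},"dr":{"type":"array","items":{"type":"array","items":{"type":"number"}}},"grip":{"type":"array","items":{"type":"number"}},"grip_force":{"type":"number"}},"required":["delta_pos","dr","grip"]}

```bash
ls; mkdir -p pics; cat > h.py <<'E'
import numpy as np, cv2
from station import ctrl
from scipy.spatial.transform import Rotation as R
def shot(cam,name):
    im=ctrl.get_image(cam); cv2.imwrite(f'pics/{name}.png',im[...,::-1]); return im
def ray(cam,u,v,p=None):
    p=p or ctrl.camera_params(cam)
    f=192/np.tan(np.radians(p['fovy'])/2)
    d=np.array([(u-p['cx'])/f,(v-p['cy'])/f,1.])
    if cam=='wrist':
        r=np.hypot(d[0],d[1]); d=np.array([*(d[:2]/max(r,1e-9)*np.sin(r)),np.cos(r)])
    return np.array(p['eye']),np.array(p['rotation'])@d
def atz(cam,u,v,z,p=None):
    e,d=ray(cam,u,v,p); return e+d*(z-e[2])/d[2]
def proj(cam,X,p=None):
    p=p or ctrl.camera_params(cam); f=192/np.tan(np.radians(p['fovy'])/2)
    c=np.array(p['rotation']).T@(np.array(X)-p['eye'])
    if cam=='wrist':
        r=np.hypot(c[0],c[1]); a=np.arctan2(r,c[2]); return np.array([p['cx']+f*a*c[0]/r,p['cy']+f*a*c[1]/r])
    return np.array([p['cx']+f*c[0]/c[2],p['cy']+f*c[1]/c[2]])
E
python3 - <<'E'
from h import *
o=ctrl.get_obs(); print(o)
for c in('top','side','wrist'):
    print(c,ctrl.camera_params(c)); shot(c,c+'0')
    for l in ('lamp','iris_lug','iris_centre'):
        if c!='wrist' or 1:
            for m in ctrl.masks_of(c,l): print(c,l,m['score'],m['extent'],m['pixels'].sum())
E
```

```text
pics
{'t': 0.0, 'q': array([-1.28398889e+00,  5.33797902e-02,  1.61429570e+00,  1.51375228e-05,
        1.47600390e+00, -1.18987500e-01]), 'dq': array([ 0.00149637,  0.00056312, -0.00074671,  0.0010528 ,  0.00068544,
       -0.0009129 ]), 'effort': array([-7.67516849e-04, -3.93677866e+01, -3.70175850e+01, -5.99715077e-05,
        7.10883178e-03, -4.07617875e-06]), 'tool_pos': array([ 0.24655987, -0.57366291,  0.24404776]), 'tool_rot': array([-0.41126359,  2.00039837, -1.99615359]), 'contact_force': array([-0.16964876, -0.70113827,  0.11089475]), 'wrist_torque': array([-0.01134753, -0.0298562 , -0.01075783]), 'opening': 0.0852484305699666}
top {'fovy': 45.18046116753163, 'cx': 253.2844859160109, 'cy': 192.95721656917607, 'eye': array([0.37843714, 0.08375538, 1.413064  ]), 'rotation': array([-2.21056906,  2.16447982, -0.0957946 ])}
top lamp 0.95 [225.5, 146.6, 284.1, 213.4] 2425
top lamp 0.92 [306.1, 186.0, 351.4, 237.2] 1262
top lamp 0.91 [128.3, 239.4, 211.7, 328.9] 4803
top iris_lug 0.58 [245.5, 173.5, 264.0, 193.9] 99
top iris_lug 0.53 [161.8, 278.0, 185.4, 308.8] 155
top iris_lug 
[... 469 characters left out ...]
01.7, 266.0, 276.9, 334.5] 3007
side lamp 0.87 [132.2, 116.2, 215.2, 181.2] 3410
side lamp 0.74 [244.2, 185.5, 329.0, 246.4] 3459
side iris_lug 0.7 [145.5, 125.9, 173.4, 142.0] 212
side iris_lug 0.63 [222.6, 283.9, 247.6, 307.0] 167
side iris_lug 0.56 [265.5, 193.9, 294.7, 211.9] 204
side iris_lug 0.37 [228.0, 154.2, 265.5, 182.6] 722
side iris_centre 0.75 [149.9, 129.3, 175.8, 138.3] 197
side iris_centre 0.62 [268.7, 195.9, 293.0, 210.5] 215
side iris_centre 0.54 [224.3, 280.3, 244.2, 305.9] 140
wrist {'fovy': 65.70646984690485, 'cx': 254.643142598578, 'cy': 187.49434690452586, 'eye': array([ 0.32506204, -0.54037937,  0.37443936]), 'rotation': array([ 2.38125138, -1.56863431, -0.26341375])}
```

```bash
sed -i "s/np.array(p\['rotation'\])/R.from_rotvec(p['rotation']).as_matrix()/" h.py
python3 - <<'E'
from h import *
a=cv2.imread('pics/top0.png');b=cv2.imread('pics/side0.png')
cv2.imwrite('pics/t2.png',cv2.resize(a[120:340,110:370],None,fx=3,fy=3,interpolation=3)[:600,:800])
cv2.imwrite('pics/s2.png',cv2.resize(b[100:350,110:370],None,fx=3,fy=3,interpolation=3)[:600,:800])
for u,v in((255,180),(329,211),(170,284)): print(atz('top',u,v,.05))
for u,v in((162,133),(281,203),(234,293)): print(atz('side',u,v,.074))
f=192/np.tan(np.radians(45.18/2));print('mm/px top',1000*1.37/f)
E
```

```text
[0.52178425 0.0655162  0.05      ]
[ 0.43437951 -0.15533229  0.05      ]
[0.21200974 0.30684721 0.05      ]
[0.19827715 0.31689851 0.074     ]
[0.51433452 0.05022241 0.074     ]
[ 0.42351947 -0.17923774  0.074     ]
mm/px top 2.9687262409210575
```

View pics/t2.png

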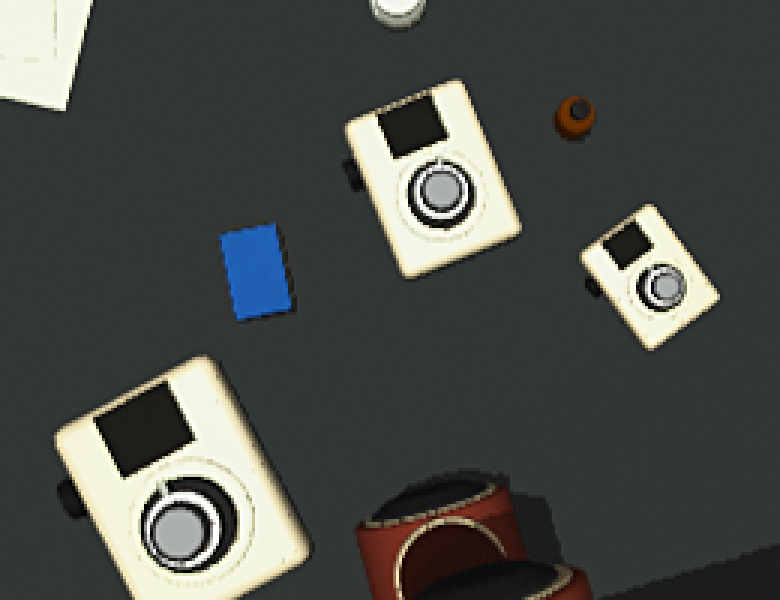

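View pics/s2.png

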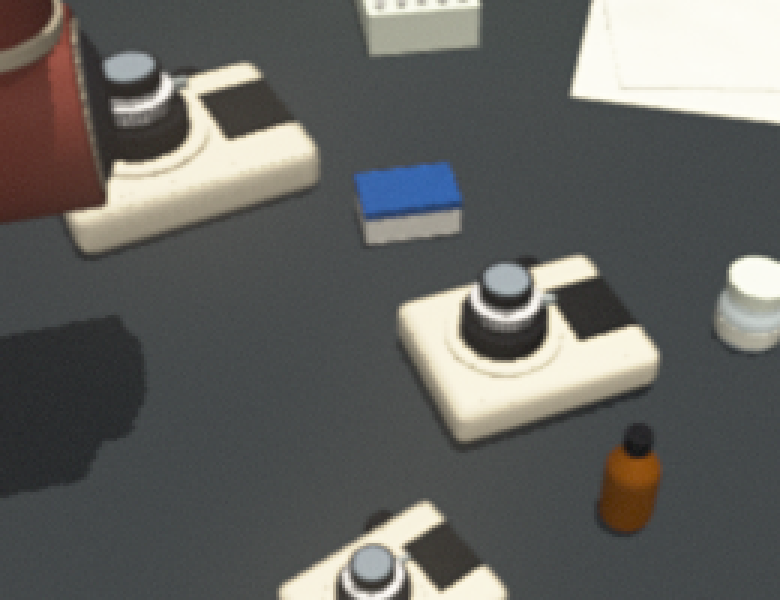

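View pics/wrist0.png

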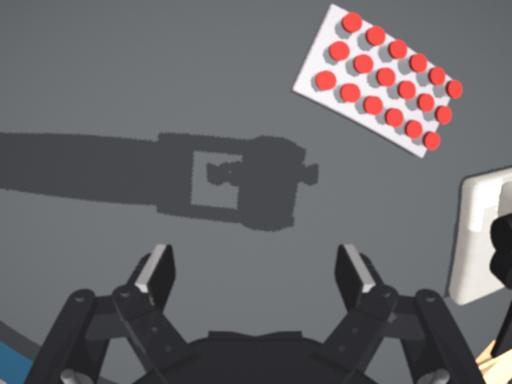

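```bash
cat > look.py <<'E'
from h import *
def st():
    o=ctrl.get_obs(); M=R.from_rotvec(o['tool_rot']).as_matrix()
    print('t',round(o['t'],2),'pos',o['tool_pos'].round(4),'F',o['contact_force'].round(2),'T',o['wrist_torque'].round(3),'open',round(o['opening'],4),'q',o['q'].round(3))
    print(M.round(4)); return o,M
E
python3 - <<'E'
from look import *
o,M=st()
# tower axis: lens top disc
for c,box in(('top',(225,146,285,214)),('side',(244,185,330,246))):
    im=cv2.imread(f'pics/{c}0.png'); x0,y0,x1,y1=box
    s=cv2.resize(im[y0:y1,x0:x1],None,fx=8,fy=8,interpolation=cv2.INTER_CUBIC); cv2.imwrite(f'pics/{c}_z.png',s)
T=np.array([.515,.055,0]);
print('delta world',np.array([.515,.055,.25])-o['tool_pos'], 'tool',M.T@(np.array([.515,.055,.25])-o['tool_pos']))
# finger tip triangulation in wrist picture
p=ctrl.camera_params('wrist')
for u,v in((165,247),(345,247)):
    e,d=ray('wrist',u,v,p); d=M.T@d; e2=M.T@(e-o['tool_pos']); print(e2,d)
    for z in(.0425,-.0425): print(e2+d*(z-e2[2])/d[2])
E
```

```text
t 0.6 pos [ 0.2467 -0.5742  0.2453] F [ 0.46 -0.51 -0.13] T [ 0.038 -0.044 -0.023] open 0.0856 q [-1.284  0.053  1.613 -0.     1.476 -0.119]
[[-0.9188 -0.      0.3948]
 [-0.3948 -0.     -0.9188]
 [ 0.     -1.      0.    ]]
delta world [0.26829207 0.62923204 0.00466909] tool [-0.49489301 -0.00470227 -0.47222262]
[-8.53443824e-02 -1.29311191e-01 -1.24708007e-04] [ 0.49089204  0.8199418  -0.29448334]
[-0.15639808 -0.24799288  0.0425    ]
[-0.01470645 -0.01132396 -0.0425    ]
[-8.53443824e-02 -1.29311191e-01 -1.24708007e-04] [0.49058492 0.81895379 0.29772658]
[-0.01510867 -0.0120638   0.0425    ]
[-0.15516912 -0.24587252 -0.0425    ]
```

View pics/top_z.png

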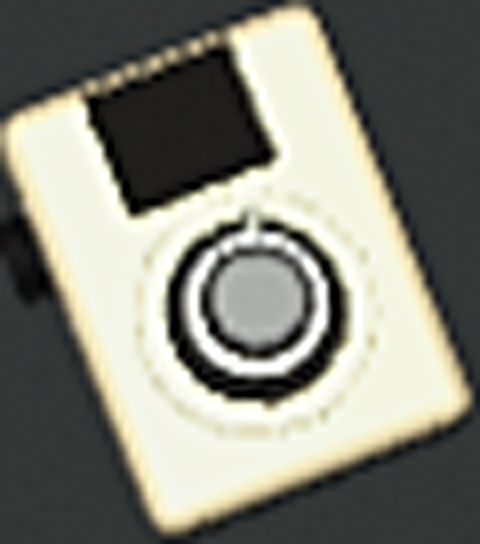

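View pics/side_z.png

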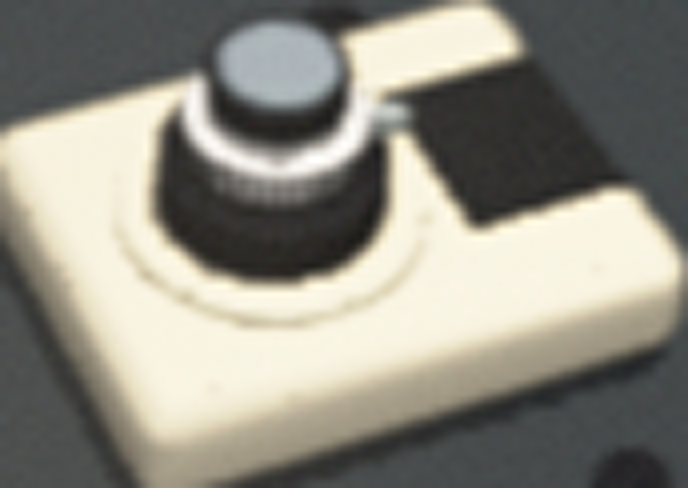

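servo_tool:
  delta_pos:
    - [-0.04, 0, -0.038]
    - [-0.04, 0, -0.038]
    - [-0.04, 0, -0.038]
    - [-0.04, 0, -0.038]
    - [-0.04, 0, -0.038]
  dr:
    - [0, 0, 0]
    - [0, 0, 0]
    - [0, 0, 0]
    - [0, 0, 0]
    - [0, 0, 0]
  grip: [1, 1, 1, 1, 1]

```text
t: 1.23
tool_pos: [0.3572, -0.3171, 0.2454]
tool_rot: [-0.403, 2.0, -2.003]
contact_force: [0.9, -0.3, 0.2]
opening: 0.0855
```

servo_tool:
  delta_pos:
    - [-0.04, 0, -0.038]
    - [-0.04, 0, -0.038]
    - [-0.04, 0, -0.038]
    - [-0.04, 0, -0.038]
    - [-0.04, 0, -0.038]
  dr:
    - [0, 0, 0]
    - [0, 0, 0]
    - [0, 0, 0]
    - [0, 0, 0]
    - [0, 0, 0]
  grip: [1, 1, 1, 1, 1]

```text
t: 1.85
tool_pos: [0.4704, -0.0559, 0.2472]
tool_rot: [-0.396, 1.995, -2.006]
contact_force: [0.7, -0.3, 0.9]
opening: 0.0855
```

servo_tool:
  delta_pos:
    - [0, 0, 0]
    - [0, 0, 0]
    - [0, 0, 0]
    - [0, 0, 0]
    - [0, 0, 0]
  dr:
    - [0, -10.6, 0]
    - [0, -10.6, 0]
    - [0, -10.6, 0]
    - [0, -10.6, 0]
    - [0, -10.6, 0]
  grip: [1, 1, 1, 1, 1]

```text
t: 2.48
tool_pos: [0.4716, -0.0507, 0.2481]
tool_rot: [-1.085, 1.369, -1.385]
contact_force: [-0.2, -0.1, 0.4]
opening: 0.0855
```

servo_tool:
  delta_pos:
    - [0, 0, 0]
    - [0, 0, 0]
    - [0, 0, 0]
    - [0, 0, 0]
    - [0, 0, 0]
  dr:
    - [0, -10.6, 0]
    - [0, -10.6, 0]
    - [0, -10.6, 0]
    - [0, -10.6, 0]
    - [0, -10.6, 0]
  grip: [1, 1, 1, 1, 1]

```text
t: 3.1
tool_pos: [0.4716, -0.0507, 0.2489]
tool_rot: [-1.462, 0.667, -0.685]
contact_force: [-1.2, 0.2, 0.7]
opening: 0.0855
```

```bash
python3 - <<'E'
from look import *
o,M=st()
print('axis top',atz('top',257.1,183.5,.096),'side',atz('side',279,193.1,.096))
E
```

```text
t 3.1 pos [ 0.4716 -0.0507  0.2489] F [-1.16  0.23  0.66] T [0.004 0.003 0.038] open 0.0855 q [-2.630e-01 -3.310e-01  1.953e+00 -1.000e-03  1.508e+00 -9.690e-01]
[[ 0.6481  0.0107  0.7615]
 [-0.7615 -0.0042  0.6482]
 [ 0.0102 -0.9999  0.0054]]
axis top [0.50699346 0.0599059  0.096     ] side [0.50908529 0.05855512 0.096     ]
```

servo_tool:
  delta_pos:
    - [0, 0, 0]
    - [0, 0, 0]
    - [0, 0, 0]
    - [0, 0, 0]
    - [0, 0, 0]
  dr:
    - [0, -10.4, 0]
    - [0, -10.4, 0]
    - [0, -10.4, 0]
    - [0, -10.4, 0]
    - [0, -10.4, 0]
  grip: [1, 1, 1, 1, 1]

```text
t: 3.72
tool_pos: [0.4716, -0.0507, 0.2497]
tool_rot: [-1.575, -0.066, 0.047]
contact_force: [-0.1, -0.9, 0.6]
opening: 0.0853
```

servo_tool:
  delta_pos:
    - [0.015, 0.015, 0.04]
    - [0.02, 0.015, 0.04]
    - [0, 0.01, 0.03]
    - [0, 0, 0]
  dr:
    - [0, 0, 0]
    - [0, 0, 0]
    - [0, 0, 0]
    - [0, 0, 0]
  grip: [0.7, 0.7, 0.7, 0.7]

```text
t: 4.22
tool_pos: [0.5006, 0.0635, 0.2097]
tool_rot: [-1.576, -0.068, 0.044]
contact_force: [0.3, 0.1, -0.6]
opening: 0.0595
```

```bash
python3 - <<'E'
from look import *
o,M=st()
p=ctrl.camera_params('wrist');print(p)
im=shot('wrist','w1'); 
cv2.imwrite('pics/w1z.png',cv2.resize(im[:,:,::-1],None,fx=1.55,fy=1.55,interpolation=2))
c=np.array([.508,.059,0])
print('expect lens',proj('wrist',c+[0,0,.096],p),'iris',proj('wrist',c+[0,0,.08],p))
E
```

```text
t 4.22 pos [0.5006 0.0635 0.2097] F [ 0.32  0.11 -0.59] T [-0.013 -0.022  0.01 ] open 0.0595 q [-0.018 -0.227  1.935 -0.006  1.418 -1.659]
[[ 0.9974  0.0157 -0.0709]
 [ 0.071  -0.0059  0.9975]
 [ 0.0152 -0.9999 -0.007 ]]
{'fovy': 65.70646984690485, 'cx': 254.643142598578, 'cy': 187.49434690452586, 'eye': array([0.41501127, 0.05870026, 0.33774733]), 'rotation': array([1.95862916, 2.10563045, 0.36417037])}
expect lens [249.47177523 192.53727591] iris [249.88375145 186.31733829]
```

View pics/w1z.png

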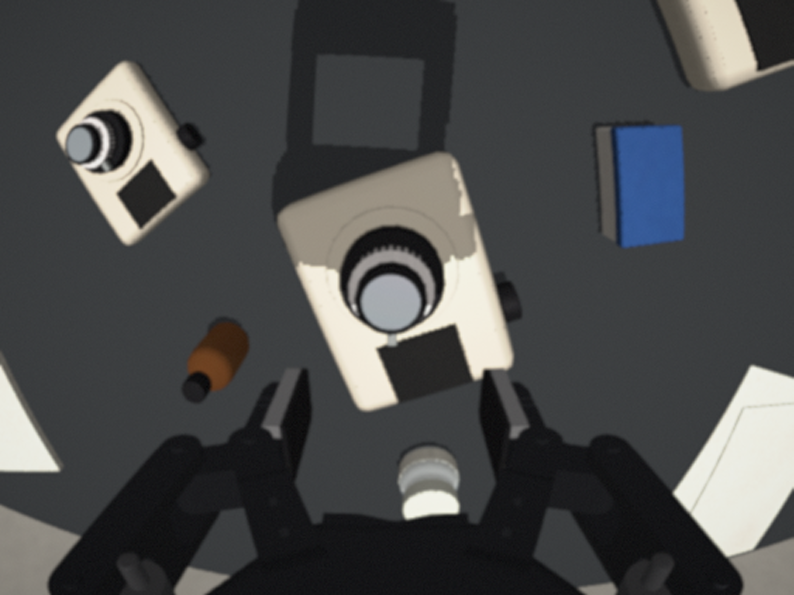

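```bash
python3 - <<'E'
from look import *
im=cv2.imread('pics/w1.png')
cv2.imwrite('pics/w1f.png',cv2.resize(im[220:320,150:360],None,fx=3.8,fy=3.8,interpolation=cv2.INTER_CUBIC))
cv2.imwrite('pics/w1t.png',cv2.resize(im[130:240,200:310],None,fx=5.4,fy=5.4,interpolation=cv2.INTER_CUBIC))
g=im[130:240,200:310].astype(int)
m=((abs(g-g[64,52]).sum(2)<40)).astype(np.uint8)
n,l,s,c=cv2.connectedComponentsWithStats(m); k=l[64,52]; print(s[k],c[k]+[200,130])
ct=cv2.findContours((l==k).astype(np.uint8),0,1)[0][0]; print(cv2.fitEllipse(ct))
E
```

```text
[ 34  48  36  34 944] [251.72351695 194.46610169]
((51.7349967956543, 64.4619369506836), (32.6442756652832, 34.965614318847656), 93.15873718261719)
```

View pics/w1f.png

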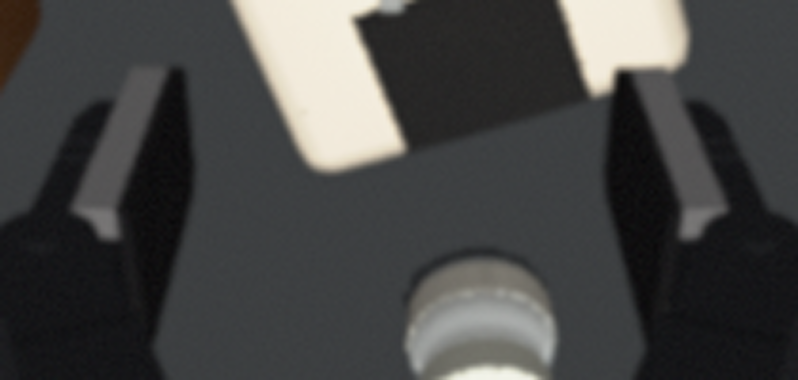

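View pics/w1t.png

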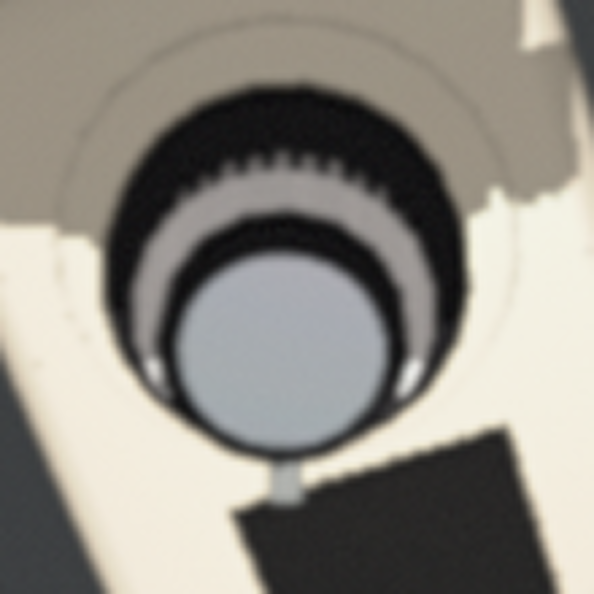

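```bash
python3 - <<'E'
from look import *
o,M=st(); p=ctrl.camera_params('wrist')
for n,uv in (('Ln',(193.7,237.9)),('Rn',(317.1,238.4)),('Lf',(198.2,237.9)),('Rf',(312.5,238.4))):
    e,d=ray('wrist',*uv,p); d=M.T@d; e=M.T@(e-o['tool_pos'])
    s=np.sign(d[2]); print(n,'by z',(e+d*(s*.02975-e[2])/d[2]).round(4),'by x',(e+d*((-.011 if n[1]=='n' else .011)-e[0])/d[0]).round(4))
print('Mcam',(M.T@R.from_rotvec(p['rotation']).as_matrix()).round(3))
C=atz('wrist',251.8,194.5,.096,p);print('lens',C)
L=atz('wrist',200+286/5.4,130+503/5.4,.074,p);print('lug tip',L, np.degrees(np.arctan2(*(L-C)[1::-1])), np.linalg.norm((L-C)[:2]))
L=atz('wrist',200+286/5.4,130+503/5.4,.078,p);print('lug tip',L, np.degrees(np.arctan2(*(L-C)[1::-1])), np.linalg.norm((L-C)[:2]))
E
```

```text
t 4.28 pos [0.5011 0.0626 0.2104] F [-1.26 -0.04 -0.16] T [-0.054  0.048  0.006] open 0.0595 q [-0.02  -0.227  1.934 -0.006  1.418 -1.66 ]
[[ 0.9974  0.017  -0.0697]
 [ 0.0698 -0.0063  0.9975]
 [ 0.0165 -0.9998 -0.0075]]
Ln by z [-0.0132 -0.002  -0.0298] by x [-0.011   0.002  -0.0307]
Rn by z [-0.0164 -0.0082  0.0298] by x [-0.011   0.0015  0.0321]
Lf by z [-0.0075  0.0084 -0.0298] by x [ 0.011   0.0419 -0.0371]
Rf by z [-0.0109  0.0018  0.0297] by x [0.011  0.0412 0.0386]
Mcam [[-0.     0.945  0.328]
 [ 0.    -0.328  0.945]
 [ 1.     0.    -0.   ]]
lens [0.51055466 0.06023386 0.096     ]
lug tip [0.54970805 0.06361774 0.074     ] 4.9395947833504605 0.03929934520757262
lug tip [0.54767397 0.06353248 0.078     ] 5.078273438658141 0.037265589873113465
```

servo_tool:
  delta_pos:
    - [-0.045, 0, 0]
    - [-0.045, 0.02, 0.004]
    - [-0.031, 0.045, 0.004]
    - [0, 0.05, 0]
    - [0, 0.04, 0]
  dr:
    - [0.43, 0, 0.95]
    - [0, 0, 0]
    - [0, 0, 0]
    - [0, 0, 0]
    - [0, 0, 0]
  grip: [0.62, 0.62, 0.62, 0.62, 0.62]

```text
t: 4.9
tool_pos: [0.3839, 0.0572, 0.0593]
tool_rot: [-1.574, -0.065, 0.035]
contact_force: [0.1, -0.7, -0.2]
opening: 0.0529
```

```bash
python3 - <<'E'
from look import *
o,M=st()
im=shot('side','s3'); cv2.imwrite('pics/s3z.png',cv2.resize(im[130:310,150:400,::-1],None,fx=3,fy=3,interpolation=2))
E
```

```text
t 4.9 pos [0.3839 0.0572 0.0593] F [ 0.11 -0.71 -0.24] T [ 0.017 -0.017 -0.056] open 0.0529 q [-0.043 -0.381  2.32  -0.003  1.183 -1.677]
[[ 0.9978  0.0191 -0.064 ]
 [ 0.064  -0.0032  0.9979]
 [ 0.0188 -0.9998 -0.0044]]
```

View pics/s3z.png

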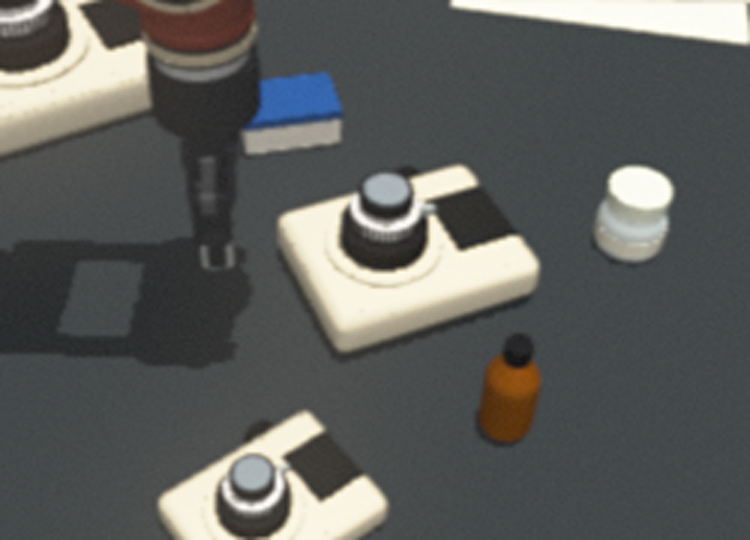

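servo_tool:
  delta_pos:
    - [0, 0.02, 0]
    - [0, 0.012, 0]
    - [0, 0.005, 0]
    - [0, 0, 0]
    - [0, 0, 0]
  dr:
    - [0.3, 0, 1.1]
    - [0, 0, 0]
    - [0, 0, 0]
    - [0.2, 0, 0.5]
    - [0, 0, 0]
  grip: [0.62, 0.62, 0.62, 0.62, 0.62]

```text
t: 5.58
tool_pos: [0.3834, 0.0549, 0.0203]
tool_rot: [-1.567, -0.037, 0.058]
contact_force: [0.6, -1.0, -0.0]
opening: 0.053
```

```bash
python3 - <<'E'
from look import *
o,M=st()
E
```

```text
t 5.58 pos [0.3834 0.0549 0.0203] F [ 0.56 -0.96 -0.04] T [ 0.019  0.    -0.028] open 0.053 q [-0.052 -0.275  2.318  0.003  1.113 -1.685]
[[ 0.9981 -0.0138 -0.0603]
 [ 0.0604  0.0033  0.9982]
 [-0.0136 -0.9999  0.0041]]
```

servo_tool:
  delta_pos:
    - [0, 0, 0]
    - [0, 0.002, 0]
    - [0, 0.002, 0]
    - [0, 0.001, 0]
  dr:
    - [-0.2, 0, -0.75]
    - [0, 0, 0]
    - [0, 0, 0]
    - [0, 0, 0]
  grip: [0.62, 0.62, 0.62, 0.62]

```text
t: 6.08
tool_pos: [0.3844, 0.055, 0.0164]
tool_rot: [-1.57, -0.05, 0.045]
contact_force: [0.8, 0.3, -0.1]
opening: 0.0528
```

```bash
python3 - <<'E'
from look import *
o,M=st()
E
```

```text
t 6.08 pos [0.3844 0.055  0.0164] F [ 0.81  0.34 -0.12] T [ 0.066  0.001 -0.003] open 0.0528 q [-0.05  -0.277  2.327  0.     1.088 -1.682]
[[ 9.981e-01  3.300e-03 -6.090e-02]
 [ 6.090e-02  2.000e-04  9.981e-01]
 [ 3.300e-03 -1.000e+00 -0.000e+00]]
```

Level now. Feel for the bench in small steps.

servo_tool:
  delta_pos:
    - [0, 0.0015, 0]
    - [0, 0.0015, 0]
  dr:
    - [0, 0, 0]
    - [0, 0, 0]
  grip: [0.62, 0.62]

```text
t: 6.32
tool_pos: [0.3843, 0.0551, 0.0131]
tool_rot: [-1.57, -0.05, 0.046]
contact_force: [-0.3, -0.3, 0.3]
opening: 0.0528
```

servo_tool:
  delta_pos:
    - [0, 0.0015, 0]
  dr:
    - [0, 0, 0]
  grip: [0.62]

```text
t: 6.45
tool_pos: [0.3844, 0.0551, 0.0114]
tool_rot: [-1.57, -0.05, 0.046]
contact_force: [-1.3, -0.1, 0.9]
opening: 0.0532
```

servo_tool:
  delta_pos:
    - [0, 0.0015, 0]
  dr:
    - [0, 0, 0]
  grip: [0.62]

```text
t: 6.58
tool_pos: [0.3844, 0.0551, 0.0104]
tool_rot: [-1.57, -0.049, 0.047]
contact_force: [-5.9, -0.0, 13.6]
opening: 0.053
```

servo_tool:
  delta_pos:
    - [0, 0.0015, 0]
  dr:
    - [0, 0, 0]
  grip: [0.62]

```text
t: 6.7
tool_pos: [0.3845, 0.0551, 0.0104]
tool_rot: [-1.57, -0.047, 0.049]
contact_force: [-11.0, -0.2, 21.2]
opening: 0.0529
```

servo_tool:
  delta_pos:
    - [0, -0.03, 0]
    - [0, -0.05, 0]
    - [0, -0.05, 0]
    - [0.02, -0.005, 0]
    - [0.03, 0, 0]
  dr:
    - [0, 0, 0]
    - [0, 0, 0]
    - [0, 0, 0]
    - [0, 0, 0]
    - [0, 0, 0]
  grip: [0.72, 0.72, 0.72, 0.72, 0.72]

```text
t: 7.32
tool_pos: [0.4347, 0.0582, 0.15]
tool_rot: [-1.57, -0.049, 0.047]
contact_force: [0.2, 0.4, -0.6]
opening: 0.0619
```

servo_tool:
  delta_pos:
    - [0.035, 0, 0]
    - [0.03, 0, 0]
    - [0.01, 0, 0]
    - [0, 0, 0]
  dr:
    - [0, 0, 0]
    - [0, 0, 0]
    - [0, 0, 0]
    - [0, 0, 0]
  grip: [0.72, 0.72, 0.72, 0.72]

```text
t: 7.82
tool_pos: [0.5129, 0.0629, 0.1502]
tool_rot: [-1.57, -0.049, 0.047]
contact_force: [0.2, -0.4, -0.4]
opening: 0.0615
```

```bash
python3 - <<'E'
from look import *
o,M=st()
d=np.array([.509,.0597,.115])-o['tool_pos']; print('tool delta',(M.T@d).round(4))
E
```

```text
t 7.83 pos [0.5129 0.0629 0.1502] F [ 0.22 -0.37 -0.38] T [-0.047  0.002 -0.012] open 0.0615 q [-0.022 -0.13   1.954  0.     1.317 -1.654]
[[ 9.981e-01  9.000e-04 -6.120e-02]
 [ 6.120e-02  0.000e+00  9.981e-01]
 [ 9.000e-04 -1.000e+00 -0.000e+00]]
tool delta [-0.0041  0.0352 -0.003 ]
```

servo_tool:
  delta_pos:
    - [-0.004, 0.018, -0.003]
    - [0, 0.016, 0]
    - [0, 0, 0]
  dr:
    - [0, 0, 0]
    - [0, 0, 0]
    - [0, 0, 0]
  grip: [0.72, 0.72, 0.72]

```text
t: 8.2
tool_pos: [0.5057, 0.0595, 0.1123]
tool_rot: [-1.57, -0.046, 0.05]
contact_force: [0.4, 0.1, 0.1]
opening: 0.0614
```

```bash
python3 - <<'E'
from look import *
o,M=st()
p=ctrl.camera_params('wrist')
im=shot('wrist','w4'); cv2.imwrite('pics/w4z.png',cv2.resize(im[140:330,130:380,::-1],None,fx=3,fy=3,interpolation=2))
for z in (.096,):
  c=np.array([.509,.0597,z]); print(proj('wrist',c,p), [proj('wrist',c+[0,s*.021,0],p) for s in(1,-1)])
E
```

```text
t 8.2 pos [0.5057 0.0595 0.1123] F [0.39 0.07 0.06] T [-0.019 -0.031  0.006] open 0.0614 q [-0.029 -0.102  1.996 -0.     1.25  -1.661]
[[ 9.981e-01 -2.500e-03 -6.110e-02]
 [ 6.110e-02  1.000e-04  9.981e-01]
 [-2.500e-03 -1.000e+00  2.000e-04]]
[254.13160894 248.52435236] [array([290.80970328, 250.14621644]), array([217.22136902, 246.26973541])]
```

View pics/w4z.png

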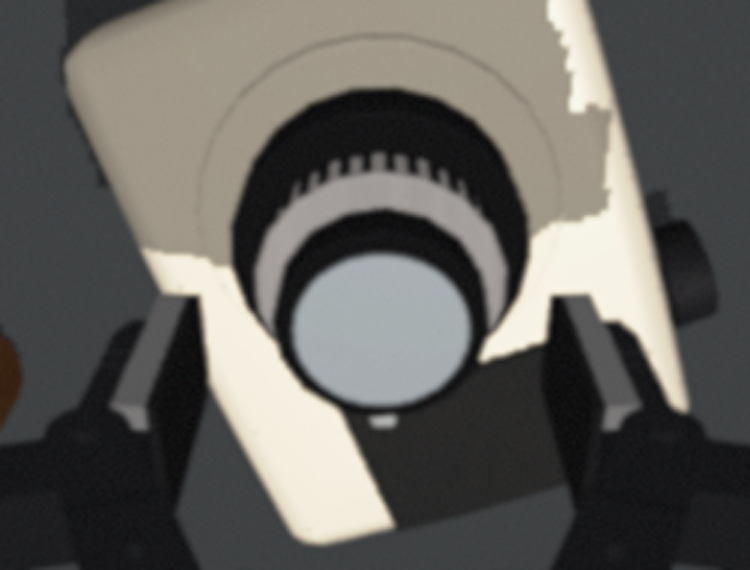

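servo_tool:
  delta_pos:
    - [0.004, 0, 0.001]
    - [0, 0, 0]
  dr:
    - [0, 0, 0]
    - [0, 0, 0.14]
  grip: [0.72, 0.72]

```text
t: 8.5
tool_pos: [0.5107, 0.0608, 0.1138]
tool_rot: [-1.57, -0.046, 0.05]
contact_force: [-0.5, 0.2, -0.6]
opening: 0.0614
```

servo_tool:
  delta_pos:
    - [0, 0.014, 0]
    - [0, 0.01, 0]
    - [0, 0, 0]
  dr:
    - [0, 0, 0]
    - [0, 0, 0]
    - [0, 0, 0]
  grip: [0.72, 0.72, 0.72]

```text
t: 8.88
tool_pos: [0.511, 0.0609, 0.0884]
tool_rot: [-1.57, -0.047, 0.05]
contact_force: [-0.4, 0.3, -0.1]
opening: 0.0614
```

```bash
python3 - <<'E'
from look import *
o,M=st()
print('tool delta',(M.T@(np.array([.5095,.0605,.077])-o['tool_pos'])).round(4))
p=ctrl.camera_params('wrist')
im=shot('wrist','w5'); cv2.imwrite('pics/w5z.png',cv2.resize(im[140:330,130:380,::-1],None,fx=3,fy=3,interpolation=2))
E
```

```text
t 8.88 pos [0.511  0.0609 0.0884] F [-0.39  0.29 -0.13] T [0.02  0.001 0.012] open 0.0614 q [-0.026 -0.057  1.998 -0.     1.203 -1.658]
[[ 9.981e-01 -2.000e-03 -6.130e-02]
 [ 6.130e-02 -2.000e-04  9.981e-01]
 [-2.000e-03 -1.000e+00 -1.000e-04]]
tool delta [-0.0015  0.0114 -0.0003]
```

View pics/w5z.png

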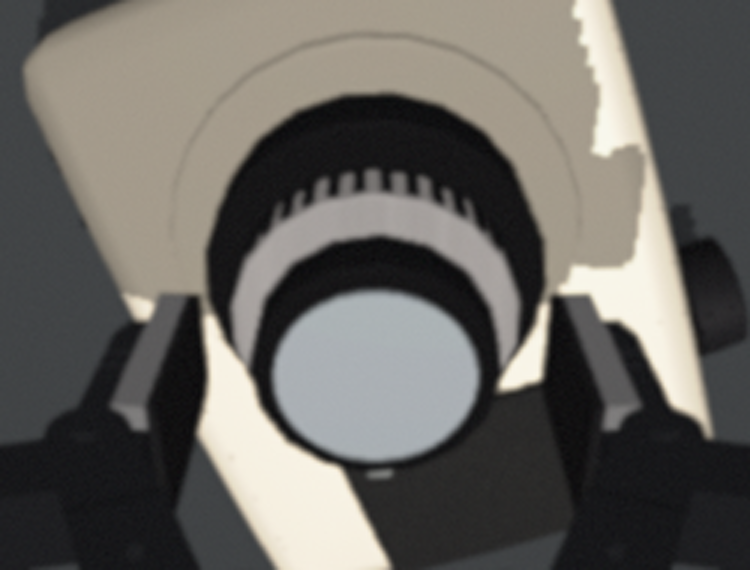

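servo_tool:
  delta_pos:
    - [-0.001, 0.005, 0]
    - [0, 0.003, 0]
    - [0, 0, 0]
  dr:
    - [0, 0, 0]
    - [0, 0, 0]
    - [0, 0, 0]
  grip: [0.72, 0.72, 0.72]

```text
t: 9.3
tool_pos: [0.5105, 0.0608, 0.0807]
tool_rot: [-1.57, -0.048, 0.049]
contact_force: [0.6, 0.1, -0.5]
opening: 0.0615
```

```bash
python3 - <<'E'
from look import *
o,M=st()
im=shot('side','s5'); cv2.imwrite('pics/s5z.png',cv2.resize(im[150:260,220:350,::-1],None,fx=5,fy=5,interpolation=2))
E
```

```text
t 9.3 pos [0.5105 0.0608 0.0807] F [ 0.58  0.09 -0.46] T [ 0.027 -0.02   0.004] open 0.0615 q [-0.026 -0.048  2.004 -0.     1.186 -1.658]
[[ 9.981e-01 -6.000e-04 -6.140e-02]
 [ 6.140e-02 -2.000e-04  9.981e-01]
 [-6.000e-04 -1.000e+00 -2.000e-04]]
```

View pics/s5z.png

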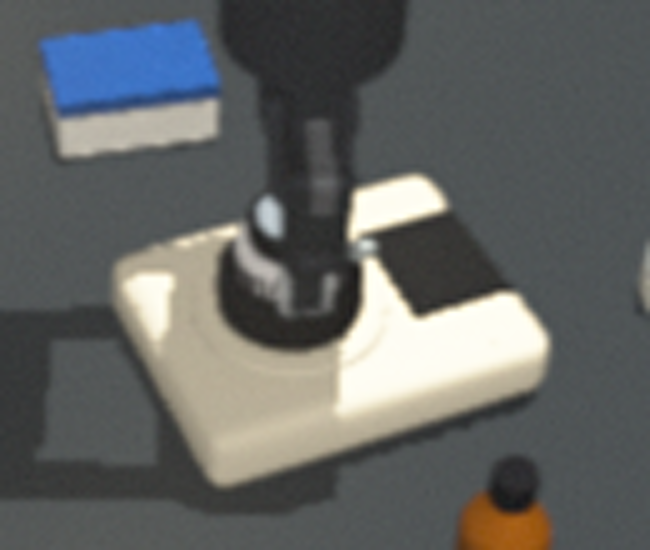

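servo_tool:
  delta_pos:
    - [0, 0.0025, 0]
    - [0, 0.0007, 0]
    - [0, 0, 0]
  dr:
    - [0, 0, 0]
    - [0, 0, 0]
    - [0, 0, 0]
  grip: [0.72, 0.72, 0.72]

```text
t: 9.72
tool_pos: [0.5108, 0.0608, 0.0778]
tool_rot: [-1.571, -0.049, 0.048]
contact_force: [1.0, 0.5, -1.0]
opening: 0.061
```

servo_tool:
  delta_pos:
    - [0, 0, 0]
    - [0, 0, 0]
  dr:
    - [0, 0, 0]
    - [0, 0, 0]
  grip: [0.65, 0.63]
  grip_force: 20

```text
t: 9.98
tool_pos: [0.5109, 0.0608, 0.078]
tool_rot: [-1.571, -0.049, 0.048]
contact_force: [0.1, 0.4, 0.1]
opening: 0.0538
```

```bash
python3 - <<'E'
from look import *
o,M=st()
E
```

```text
t 9.97 pos [0.5109 0.0608 0.078 ] F [0.06 0.36 0.14] T [-0.008  0.042  0.004] open 0.0538 q [-0.026 -0.044  2.005 -0.     1.18  -1.658]
[[ 9.981e-01  6.000e-04 -6.130e-02]
 [ 6.130e-02 -3.000e-04  9.981e-01]
 [ 6.000e-04 -1.000e+00 -3.000e-04]]
```

servo_tool:
  delta_pos:
    - [0, 0, 0]
    - [0, 0, 0]
    - [0, 0, 0]
    - [0, 0, 0]
  dr:
    - [0, 0, 0]
    - [0, 0, 0]
    - [0, 0, 0]
    - [0, 0, 0]
  grip: [0.59, 0.55, 0.5, 0.5]
  grip_force: 30

```text
t: 10.48
tool_pos: [0.5109, 0.0609, 0.0783]
tool_rot: [-1.57, -0.049, 0.048]
contact_force: [-0.9, -0.5, -0.0]
opening: 0.0503
```

```bash
python3 - <<'E'
from look import *
o,M=st()
E
```

```text
t 10.47 pos [0.5109 0.0609 0.0783] F [-0.86 -0.47 -0.05] T [0.152 0.091 0.034] open 0.0503 q [-0.026 -0.044  2.005  0.     1.181 -1.658]
[[ 9.981e-01  6.000e-04 -6.130e-02]
 [ 6.130e-02  0.000e+00  9.981e-01]
 [ 6.000e-04 -1.000e+00 -0.000e+00]]
```

servo_tool:
  delta_pos:
    - [0, 0, 0]
    - [0, 0, 0]
    - [0, 0, 0]
    - [0, 0, 0]
    - [0, 0, 0]
  dr:
    - [0, 2, 0]
    - [0, 4, 0]
    - [0, 4, 0]
    - [0, 4, 0]
    - [0, 4, 0]
  grip: [0.5, 0.5, 0.5, 0.5, 0.5]

```text
t: 11.1
tool_pos: [0.5109, 0.0602, 0.0783]
tool_rot: [-1.562, 0.21, -0.21]
contact_force: [-1.8, -1.2, 1.6]
opening: 0.0508
```

```bash
python3 - <<'E'
from look import *
o,M=st(); print('ang',np.degrees(np.arctan2(M[1,0],M[0,0])))
im=shot('wrist','w6'); cv2.imwrite('pics/w6z.png',cv2.resize(im[140:330,130:380,::-1],None,fx=3,fy=3,interpolation=2))
E
```

```text
t 11.1 pos [0.5109 0.0602 0.0783] F [-1.85 -1.25  1.64] T [0.088 0.165 0.138] open 0.0508 q [-2.700e-02 -4.400e-02  2.005e+00 -2.000e-03  1.181e+00 -1.329e+00]
[[ 9.645e-01  2.000e-04  2.642e-01]
 [-2.642e-01 -1.800e-03  9.645e-01]
 [ 7.000e-04 -1.000e+00 -1.700e-03]]
ang -15.320436655924594
```

View pics/w6z.png

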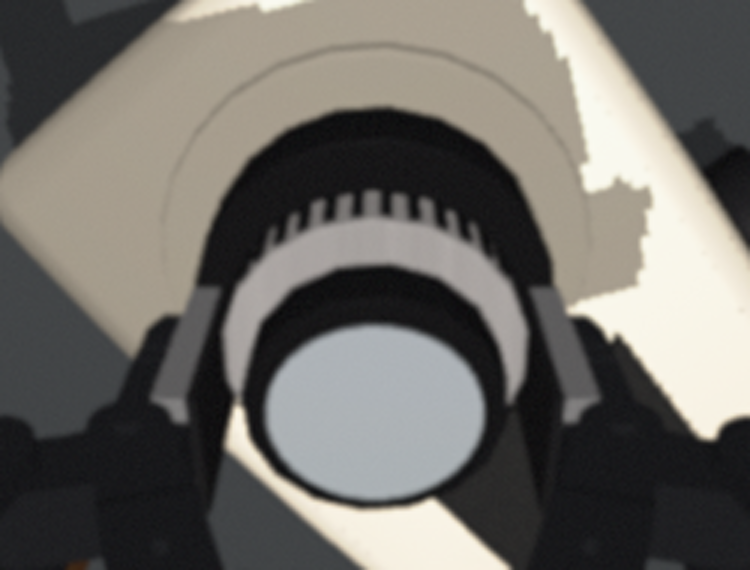

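servo_tool:
  delta_pos:
    - [0, 0, 0]
    - [0, 0, 0]
    - [0, 0, 0]
    - [0, 0, 0]
  dr:
    - [0, 3, 0]
    - [0, 3, 0]
    - [0, 3, 0]
    - [0, 2, 0]
  grip: [0.5, 0.5, 0.5, 0.5]

```text
t: 11.65
tool_pos: [0.5107, 0.0598, 0.0783]
tool_rot: [-1.542, 0.366, -0.366]
contact_force: [-0.9, 0.1, 1.1]
opening: 0.0509
```

```bash
cat > q.py <<'E'
from h import *
o=ctrl.get_obs(); M=R.from_rotvec(o['tool_rot']).as_matrix()
print('t',round(o['t'],2),'ang',np.degrees(np.arctan2(M[1,0],M[0,0])).round(2),'T',o['wrist_torque'].round(3),'F',o['contact_force'].round(1),'q6',o['q'][5].round(4),'eff6',o['effort'][5].round(3),o['tool_pos'].round(4),o['opening'].round(4),'tilt',M[2,[0,2]].round(4))
E
python3 q.py
```

```text
Traceback (most recent call last):
  File "q.py", line 3, in <module>
    print('t',round(o['t'],2),'ang',np.degrees(np.arctan2(M[1,0],M[0,0])).round(2),'T',o['wrist_torque'].round(3),'F',o['contact_force'].round(1),'q6',o['q'][5].round(4),'eff6',o['effort'][5].round(3),o['tool_pos'].round(4),o['opening'].round(4),'tilt',M[2,[0,2]].round(4))
                                                                                                                                                                                                                                ^^^^^^^^^^^^^^^^^^
AttributeError: 'float' object has no attribute 'round'
```

```bash
sed -i "s/o\['opening'\].round(4)/round(o['opening'],4)/" q.py; python3 q.py
```

```text
t 11.65 ang -26.73 T [0.08  0.167 0.104] F [-0.9  0.1  1.1] q6 -1.1301 eff6 -0.103 [0.5107 0.0598 0.0783] 0.0509 tilt [ 0.001  -0.0026]
```

servo_tool:
  delta_pos:
    - [0, 0, 0]
    - [0, 0, 0]
  dr:
    - [0, 1, 0]
    - [0, 1, 0]
  grip: [0.5, 0.5]

```text
t: 11.9
tool_pos: [0.5107, 0.0597, 0.0783]
tool_rot: [-1.538, 0.394, -0.395]
contact_force: [-1.0, -1.4, 1.5]
opening: 0.0506
```

```bash
python3 q.py
```

```text
t 11.9 ang -28.8 T [0.103 0.077 0.122] F [-1.  -1.4  1.5] q6 -1.0938 eff6 -0.015 [0.5107 0.0597 0.0783] 0.0506 tilt [ 0.001  -0.0027]
```

servo_tool:
  delta_pos:
    - [0, 0, 0]
  dr:
    - [0, 1.2, 0]
  grip: [0.5]

```text
t: 12.02
tool_pos: [0.5107, 0.0597, 0.0783]
tool_rot: [-1.534, 0.411, -0.412]
contact_force: [-1.3, -0.7, 1.4]
opening: 0.0507
```

```bash
python3 q.py
```

```text
t 12.03 ang -30.07 T [0.007 0.114 0.08 ] F [-1.3 -0.7  1.4] q6 -1.0717 eff6 -0.047 [0.5107 0.0597 0.0783] 0.0507 tilt [ 0.0011 -0.0028]
```

servo_tool:
  delta_pos:
    - [0, 0, 0]
  dr:
    - [0, 1.2, 0]
  grip: [0.5]

```text
t: 12.15
tool_pos: [0.5106, 0.0596, 0.0783]
tool_rot: [-1.531, 0.429, -0.429]
contact_force: [-2.0, -0.6, 2.0]
opening: 0.0504
```

```bash
python3 q.py
```

```text
t 12.15 ang -31.35 T [0.027 0.121 0.108] F [-2.  -0.6  2. ] q6 -1.0494 eff6 -0.041 [0.5106 0.0596 0.0783] 0.0504 tilt [ 0.0012 -0.0029]
```

servo_tool:
  delta_pos:
    - [0, 0, 0]
    - [0, 0, 0]
  dr:
    - [0, 0.8, 0]
    - [0, 0.8, 0]
  grip: [0.5, 0.5]

```text
t: 12.4
tool_pos: [0.5106, 0.0596, 0.0783]
tool_rot: [-1.526, 0.452, -0.452]
contact_force: [-1.7, -0.9, 1.5]
opening: 0.0501
```

```bash
python3 q.py
```

```text
t 12.4 ang -33.06 T [-0.014  0.124  0.149] F [-1.7 -0.9  1.5] q6 -1.0195 eff6 0.008 [0.5106 0.0596 0.0783] 0.0501 tilt [ 0.0012 -0.0031]
```

servo_tool:
  delta_pos:
    - [0, 0, 0]
    - [0, 0, 0]
  dr:
    - [0, 0.8, 0]
    - [0, 0.8, 0]
  grip: [0.5, 0.5]

```text
t: 12.65
tool_pos: [0.5106, 0.0595, 0.0783]
tool_rot: [-1.522, 0.475, -0.476]
contact_force: [-1.6, -1.3, 0.5]
opening: 0.0506
```

```bash
python3 q.py
```

```text
t 12.65 ang -34.77 T [0.042 0.126 0.086] F [-1.6 -1.3  0.5] q6 -0.9896 eff6 0.007 [0.5106 0.0595 0.0783] 0.0506 tilt [ 0.0013 -0.0032]
```

servo_tool:
  delta_pos:
    - [0, 0, 0]
    - [0, 0, 0]
  dr:
    - [0, 0.9, 0]
    - [0, 0.9, 0]
  grip: [0.5, 0.5]

```text
t: 12.9
tool_pos: [0.5105, 0.0594, 0.0783]
tool_rot: [-1.516, 0.502, -0.502]
contact_force: [-0.5, -1.5, 1.7]
opening: 0.0507
```

```bash
python3 q.py
```

```text
t 12.9 ang -36.7 T [-0.011  0.112  0.127] F [-0.5 -1.5  1.7] q6 -0.956 eff6 -0.004 [0.5105 0.0594 0.0783] 0.0507 tilt [ 0.0014 -0.0033]
```

servo_tool:
  delta_pos:
    - [0, 0, 0]
    - [0, 0, 0]
  dr:
    - [0, 0.9, 0]
    - [0, 0.9, 0]
  grip: [0.5, 0.5]

```text
t: 13.15
tool_pos: [0.5105, 0.0594, 0.0783]
tool_rot: [-1.509, 0.528, -0.528]
contact_force: [-1.4, -1.0, 1.8]
opening: 0.0507
```

```bash
python3 q.py
```

```text
t 13.15 ang -38.62 T [-0.097  0.155  0.105] F [-1.4 -1.   1.8] q6 -0.9223 eff6 -0.004 [0.5105 0.0594 0.0783] 0.0507 tilt [ 0.0015 -0.0035]
```

servo_tool:
  delta_pos:
    - [0, 0, 0]
    - [0, 0, 0]
  dr:
    - [0, 0.9, 0]
    - [0, 0.9, 0]
  grip: [0.5, 0.5]

```text
t: 13.4
tool_pos: [0.5104, 0.0593, 0.0783]
tool_rot: [-1.503, 0.554, -0.554]
contact_force: [-1.9, -1.8, 3.0]
opening: 0.0506
```

```bash
python3 q.py
```

```text
t 13.4 ang -40.55 T [-0.083  0.205  0.119] F [-1.9 -1.8  3. ] q6 -0.8887 eff6 0.007 [0.5104 0.0593 0.0783] 0.0506 tilt [ 0.0016 -0.0036]
```

servo_tool:
  delta_pos:
    - [0, 0, 0]
    - [0, 0, 0]
  dr:
    - [0, 0.9, 0]
    - [0, 0.9, 0]
  grip: [0.5, 0.5]

```text
t: 13.65
tool_pos: [0.5104, 0.0593, 0.0783]
tool_rot: [-1.496, 0.58, -0.58]
contact_force: [-1.5, -2.0, 0.9]
opening: 0.0509
```

```bash
python3 q.py
```

```text
t 13.65 ang -42.46 T [-0.06   0.184  0.236] F [-1.5 -2.   0.9] q6 -0.8554 eff6 0.132 [0.5104 0.0593 0.0783] 0.0509 tilt [ 0.0018 -0.0037]
```

servo_tool:
  delta_pos:
    - [0, 0, 0]
  dr:
    - [0, 0.5, 0]
  grip: [0.5]

```text
t: 13.78
tool_pos: [0.5104, 0.0593, 0.0783]
tool_rot: [-1.494, 0.587, -0.587]
contact_force: [-2.2, -1.7, 2.0]
opening: 0.0505
```

```bash
python3 q.py
```

```text
t 13.78 ang -42.98 T [-0.016  0.18   0.246] F [-2.2 -1.7  2. ] q6 -0.8462 eff6 0.229 [0.5104 0.0593 0.0783] 0.0505 tilt [ 0.0018 -0.0038]
```

```bash
cat > hold.py <<'E'
import sys
from h import *
for i in range(int(sys.argv[1])):
    ctrl.get_image('wrist'); o=ctrl.get_obs(); print(round(o['t'],2),o['wrist_torque'].round(3),round(o['effort'][5],3),round(o['q'][5],4))
E
python3 hold.py 5
```

```text
13.82 [-0.057  0.17   0.189] 0.244 -0.846
13.88 [-0.011  0.193  0.173] 0.197 -0.8464
13.93 [-0.003  0.152  0.155] 0.169 -0.8465
13.97 [-0.034  0.209  0.162] 0.164 -0.8465
14.03 [-0.115  0.132  0.178] 0.162 -0.8465
```

servo_tool:
  delta_pos:
    - [0, 0, 0]
  dr:
    - [0, 0.7, 0]
  grip: [0.5]

```text
t: 14.15
tool_pos: [0.5104, 0.0593, 0.0783]
tool_rot: [-1.492, 0.596, -0.597]
contact_force: [-1.7, -1.9, 2.3]
opening: 0.0511
```

```bash
python3 hold.py 5; python3 q.py
```

```text
14.2 [-0.032  0.179  0.28 ] 0.29 -0.8335
14.25 [-0.092  0.222  0.214] 0.244 -0.8341
14.3 [-0.04   0.182  0.117] 0.21 -0.8342
14.35 [-0.06   0.155  0.143] 0.203 -0.8342
14.4 [-0.046  0.083  0.173] 0.201 -0.8343
t 14.4 ang -43.67 T [-0.046  0.083  0.173] F [-2.7 -2.   2.2] q6 -0.8343 eff6 0.201 [0.5104 0.0593 0.0783] 0.0509 tilt [ 0.0018 -0.0037]
```

```bash
python3 - <<'E'
from h import *
T=[];E=[]
for i in range(5):
    im=ctrl.get_image('wrist'); o=ctrl.get_obs(); T.append(o['wrist_torque'][2]);E.append(o['effort'][5])
print(np.round(T,3),np.round(E,3))
cv2.imwrite('pics/w7.png',im[...,::-1])
a=cv2.imread('pics/w6.png')[190:225,215:300];b=im[190:225,215:300,::-1]
cv2.imwrite('pics/w67.png',np.vstack([cv2.resize(x,None,fx=8,fy=8,interpolation=2) for x in(a,b)]))
g=lambda x:cv2.cvtColor(np.ascontiguousarray(x),6).astype(np.float32)
print(cv2.phaseCorrelate(g(a)[10:28,12:75],g(b)[10:28,12:75]))
E
```

```text
[0.181 0.198 0.213 0.247 0.153] [0.199 0.198 0.197 0.196 0.195]
((-0.29519140863075677, 0.15815310647171366), 1.007713842102223)
```

View pics/w67.png

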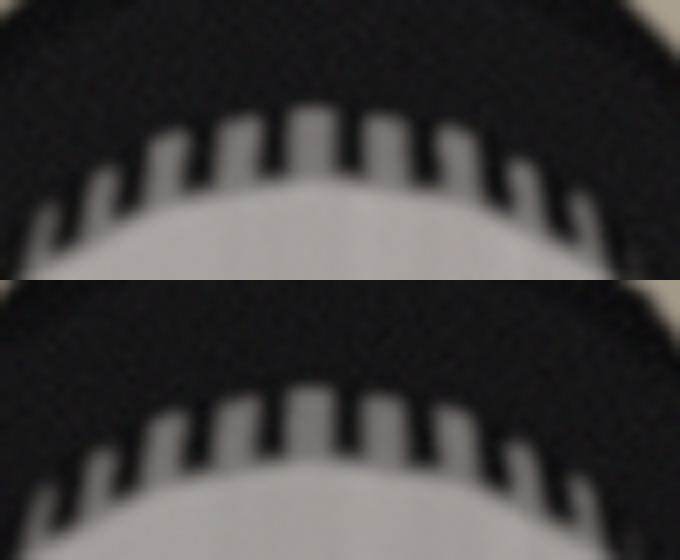

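servo_tool:
  delta_pos:
    - [0, 0, 0]
  dr:
    - [0, 0.5, 0]
  grip: [0.5]

```text
t: 14.78
tool_pos: [0.5104, 0.0593, 0.0783]
tool_rot: [-1.49, 0.603, -0.603]
contact_force: [-2.2, -1.0, 2.9]
opening: 0.0506
```

```bash
python3 hold.py 9; python3 q.py
```

```text
14.82 [-0.041  0.208  0.333] 0.337 -0.8251
14.88 [-0.144  0.167  0.268] 0.298 -0.8254
14.93 [-0.087  0.147  0.3  ] 0.278 -0.8255
14.97 [-0.102  0.158  0.245] 0.274 -0.8256
15.03 [-0.002  0.142  0.261] 0.274 -0.8255
15.07 [-0.082  0.153  0.282] 0.274 -0.8255
15.12 [-0.076  0.2    0.29 ] 0.274 -0.8255
15.18 [-0.038  0.202  0.298] 0.273 -0.8255
15.22 [-0.057  0.159  0.298] 0.273 -0.8256
t 15.22 ang -44.17 T [-0.057  0.159  0.298] F [-2.3 -0.9  1.7] q6 -0.8256 eff6 0.273 [0.5104 0.0593 0.0783] 0.0504 tilt [ 0.0019 -0.0037]
```

servo_tool:
  delta_pos:
    - [0, 0, 0]
    - [0, 0, 0]
    - [0, 0, 0]
    - [0, 0, 0]
    - [0, 0, 0]
  dr:
    - [0, -2, 0]
    - [0, -5, 0]
    - [0, -5, 0]
    - [0, -5, 0]
    - [0, -5, 0]
  grip: [0.5, 0.5, 0.5, 0.5, 0.5]

```text
t: 15.85
tool_pos: [0.5108, 0.0599, 0.0783]
tool_rot: [-1.552, 0.293, -0.293]
contact_force: [-1.4, -0.9, 1.6]
opening: 0.0505
```

servo_tool:
  delta_pos:
    - [0, 0, 0]
    - [0, 0, 0]
    - [0, 0, 0]
    - [0, 0, 0]
    - [0, 0, 0]
  dr:
    - [0, -5, 0]
    - [0, -5, 0]
    - [0, -5, 0]
    - [0, -3, 0]
    - [0, 0, 0]
  grip: [0.5, 0.5, 0.5, 0.5, 0.5]

```text
t: 16.48
tool_pos: [0.511, 0.0607, 0.0783]
tool_rot: [-1.569, 0.038, -0.038]
contact_force: [-1.1, -1.9, 2.7]
opening: 0.0505
```

```bash
python3 q.py
```

```text
t 16.48 ang -2.76 T [-0.173  0.275  0.137] F [-1.1 -1.9  2.7] q6 -1.5501 eff6 0.023 [0.511  0.0607 0.0783] 0.0505 tilt [-0.0002  0.0011]
```

servo_tool:
  delta_pos:
    - [0, 0, 0]
    - [0, 0, 0]
    - [0, 0, 0]
  dr:
    - [0, -2.5, 0]
    - [0, -2.5, 0]
    - [0, -0.5, 0]
  grip: [0.5, 0.5, 0.5]

```text
t: 16.85
tool_pos: [0.5109, 0.0609, 0.0783]
tool_rot: [-1.569, -0.037, 0.038]
contact_force: [-1.9, -1.0, 1.7]
opening: 0.0509
```

```bash
python3 q.py; python3 - <<'E'
from h import *
im=ctrl.get_image('wrist'); cv2.imwrite('pics/w8.png',im[...,::-1])
b=im[190:225,215:300,::-1];L=[cv2.imread(f'pics/{n}.png')[190:225,215:300] for n in('w6','w7')]+[b]
cv2.imwrite('pics/w678.png',np.vstack([cv2.resize(x,None,fx=5,fy=5,interpolation=2) for x in L]))
g=lambda x:cv2.cvtColor(np.ascontiguousarray(x),6).astype(np.float32)
for a in L[:2]: print(cv2.phaseCorrelate(g(a)[10:28,12:75],g(b)[10:28,12:75]))
E
python3 q.py
```

```text
t 16.85 ang 2.74 T [-0.194  0.309 -0.111] F [-1.9 -1.   1.7] q6 -1.6463 eff6 -0.104 [0.5109 0.0609 0.0783] 0.0509 tilt [-0.0002  0.0018]
((0.18485867156811864, -0.018505157910917447), 1.022115670144558)
((0.47036445304346586, -0.23434693381022598), 1.0021017748448584)
t 16.9 ang 2.74 T [-0.105  0.255 -0.126] F [-2.1 -1.1  2.4] q6 -1.6465 eff6 -0.083 [0.511  0.0609 0.0783] 0.0503 tilt [-0.0002  0.0018]
```

View pics/w678.png

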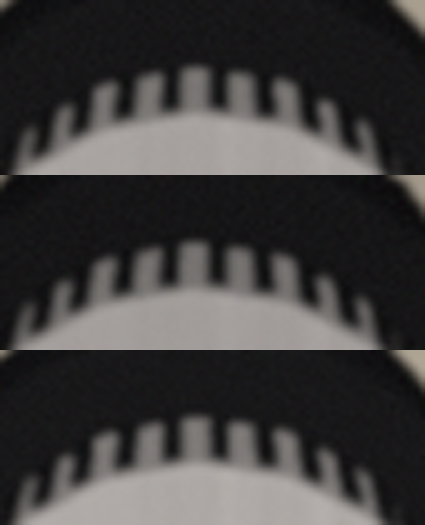

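servo_tool:
  delta_pos:
    - [0, 0, 0]
    - [0, 0, 0]
    - [0, 0, 0]
    - [0, 0, 0]
    - [0, 0, 0]
  dr:
    - [0, 0, 0]
    - [0, 0, 0]
    - [0, 0, 0]
    - [0, 0, 0]
    - [0, 0, 0]
  grip: [0.5, 0.5, 0.72, 0.72, 0.72]

```text
t: 17.52
tool_pos: [0.5113, 0.0612, 0.078]
tool_rot: [-1.568, -0.038, 0.036]
contact_force: [0.5, -0.1, -0.4]
opening: 0.0613
```

servo_tool:
  delta_pos:
    - [0, -0.005, 0]
    - [0, -0.02, 0]
    - [0, -0.05, 0]
    - [0, -0.05, 0]
    - [0, 0, 0]
  dr:
    - [0, 0, 0]
    - [0, 0, 0]
    - [0, 0, 0]
    - [0, 0, 0]
    - [0, 0, 0]
  grip: [0.72, 0.72, 0.72, 0.72, 0.72]

```text
t: 18.15
tool_pos: [0.5111, 0.061, 0.2075]
tool_rot: [-1.567, -0.038, 0.036]
contact_force: [-0.6, 0.3, -0.4]
opening: 0.0614
```

```bash
python3 - <<'E'
from look import *
p=ctrl.camera_params('wrist')
im=shot('wrist','w9'); o,M=st()
cv2.imwrite('pics/w9z.png',cv2.resize(im[130:240,200:310,::-1],None,fx=5.4,fy=5.4,interpolation=2))
s=shot('side','s9'); a=cv2.imread('pics/side0.png')
cv2.imwrite('pics/s9z.png',np.hstack([cv2.resize(x[150:270,230:340],None,fx=3.5,fy=3.5) for x in(a,s[...,::-1])]))
E
```

```text
t 18.2 pos [0.5097 0.0611 0.2048] F [ 0.29  0.09 -0.11] T [-0.028 -0.002  0.024] open 0.0615 q [-0.027 -0.188  1.91   0.003  1.423 -1.645]
[[ 0.9989 -0.0033 -0.0465]
 [ 0.0465  0.0032  0.9989]
 [-0.0031 -1.      0.0033]]
```

View pics/w9z.png

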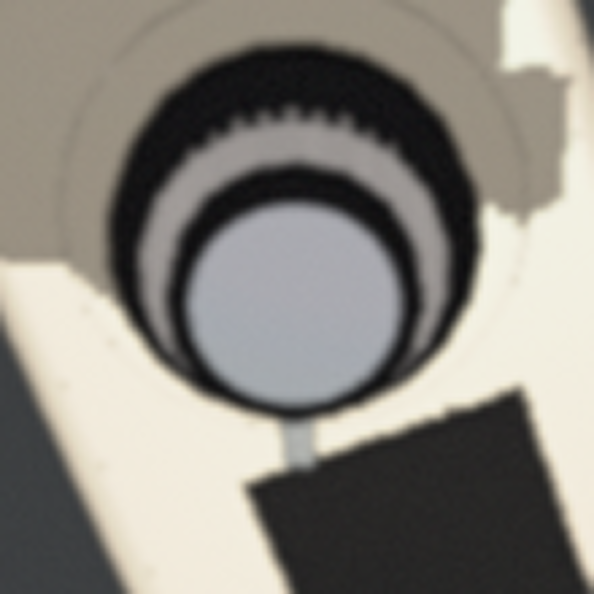

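View pics/s9z.png

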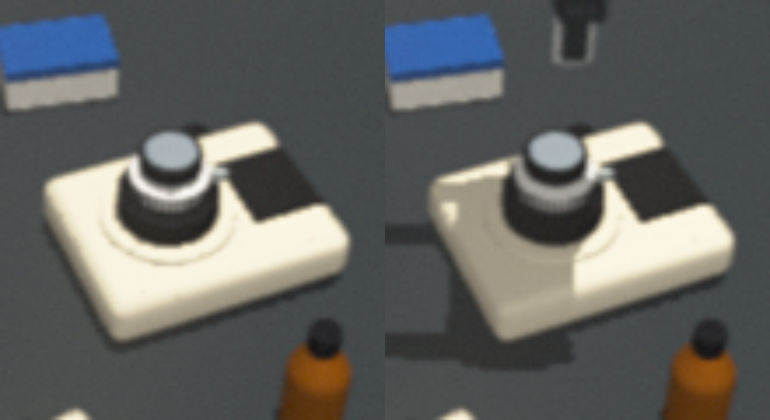

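```bash
python3 -c "
from h import *
o=ctrl.get_obs();print(o['t'],abs(o['dq']).max(),o['contact_force']);print(ctrl.finish_job())"
```

```text
18.25 0.041058648371467436 [ 0.11353963  0.21926808 -0.4234907 ]
the job is handed in; nothing more can be done
None
```

I turned the middle lamp's iris ring clockwise to its closed stop, held it there, turned it back about one eighth of a turn, let go and handed the job in at 18.3 s. No verdict is reported, so what follows comes from my own checks.

- **Stop:** I first felt the ring meet the stop with the tool turned to about −42.5°. I then held about 0.28 N m in total for 0.45 s. That is roughly 0.18 N m beyond friction, inside the 0.07 to 0.36 N m window. The highest torque reading was 0.33 N m in total.
- **Turn back:** The tool ended at +2.7°, about 45° from the stop. The ribs stayed within about half a pixel of the fingers, so the ring followed to within about 0.6°. After letting go, the lug pointed about 4° from the world x axis, which agrees with 45°.
- **Let go:** The fingers were open and clear above the tower, and the contact force was within its noise. The box and bottle looked unmoved in the side view; the jar was outside that last crop and I did not check it again.
- **Fixed rings:** I saw no sign of contact. By my measurement the fingertips stayed about 3 mm above the lower ring. To get that tip height I first touched the bare bench with the fingertips, at up to about 24 N.
- **Less certain:** The torque readings were noisy, by about 0.03 to 0.05 N m. They relaxed after each push, so I pushed three times before the hold was clearly above the threshold. The first two holds were too close to it to rely on.

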